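# Fit the julienne insert in the vegetable slicer

### The job

Get the vegetable slicer ready for julienne strips: unclip the comb-toothed insert from the blade holder by squeezing its sprung tab against the handle as you lift it out, and slide its plate into the slot in the slicer's side, pushing it fully home so that the handle's shoulder is against the rail. Leave the plain-bladed insert clipped in the holder and leave the other things where they are.

Things in the scene. Friction and masses are not known exactly. Their poses are not given: they have to be found in the camera images.
- comb_insert: Insert to fit, in either bay: steel plate with 8 upright teeth in a row, black handle block. Origin: mid-width of the shoulder (handle's inner face) at the underside; x along the plate to its nose, z up. Plate x 0 to 114 mm, with a window, 70 wide (nose 67), 6 thick; teeth to z 15 within y -18 to -2. Handle block x -20 to 0, 66 wide, z 0 to 42, with a sprung tab outside it. About 0.125 kg.
- comb_insert_tab_face (a point): Middle of the outer face of the comb insert's sprung tab, 31 mm behind the shoulder, z 30 mm. The tab is 40 mm wide, z 4 to 41 mm; squeezed to the handle it goes in 6 mm (both: 31 mm thick at rest, then 25). A hook at its foot (4 mm out, z 4 to 10) and one on a draw bar in the plate's window are caught under the holder's keepers; pressed 5 mm in both are clear and the insert lifts straight out.
- comb_insert_tab (a joint): Travel of the comb insert's tab, m: 0 at rest, 0.006 fully pressed towards the handle (the insert's +x). Spring: 2.4 N to start, 9.6 N fully in; it springs back when let go.
- plain_insert: The other insert: same plate, handle, tab, origin and axes, but one slanted straight blade and no teeth. Stays clipped in the holder, where the two lie level side by side.
- holder: Blade holder: low grey plastic tray fixed on the worktop, 166 x 180 mm. Origin: centre of its underside. Inserts lie 5 mm above the worktop at y = +42 and -42 mm, shoulders at x = -40 mm, noses to +x. Walls 14 mm high; a keeper lip behind each tab reaches 15.3 mm above the insert's underside: keep fingertips above that on the tab side.
- slicer: Vegetable slicer (mandoline): steel side rails and aluminium runway on four legs, fixed on the worktop, 134 mm wide (its x), 312 mm long (its y) plus a carrying loop at +y. Rails' top edges 96 mm above the worktop. Origin: centre of its footprint, on the worktop. In front of the slot a level black ledge at slot-floor height reaches 27 mm out, with two flared cheeks that lead the plate in.
- slot (a point): Middle of the slot's mouth in the outer face of the slicer's side rail, at the slot's floor, 62 mm above the worktop. x points level into it, z up. 75 mm wide, 9 high at its edges, 22 high in the middle 54 mm for the teeth; a bar runs 22 to 34 mm over the floor. Home: insert's origin on this point, axes parallel, shoulder against the rail (the stop), no finger room there: push from the tab side.
- onion: Red onion, 78 mm across, origin at its underside; leave it.
- tomato: Tomato, 69 mm across, origin at its underside; leave it.
- lemon: Lemon, 72 mm long, origin at its underside; leave it.
- peeler: Vegetable peeler, 170 mm long, black handle, lying flat, origin at its underside; leave it.

How it is judged:
On the way, in this order (a step that is already met when the one before it is completed fails the run):
1. the comb insert is unclipped and lifted clear of the holder (z of comb_insert in the frame of holder above 0.045 m), for 0.1 s.
2. its plate has entered the slot, level and straight, by 10 mm or more (x of comb_insert in the frame of slot between -0.104 and -0.004 m and y of comb_insert in the frame of slot between -0.01 and 0.01 m and z of comb_insert in the frame of slot between -0.008 and 0.012 m and angle between the x axis of comb_insert and the x axis of slot, either way round below 0.12 rad), for 0.1 s.
At the end, for the whole second after the job is handed in: The comb insert lies at rest in the slicer's slot, its shoulder within 3 mm of the rail, straight and level (within 0.06 rad; 4 mm sideways), and the plain insert is still clipped in the holder (moved less than 8 mm) (x of comb_insert in the frame of slot between -0.003 and 0.003 m and y of comb_insert in the frame of slot between -0.004 and 0.004 m and z of comb_insert in the frame of slot between -0.003 and 0.005 m and angle between the x axis of comb_insert and the x axis of slot, either way round below 0.06 rad and angle between comb_insert's own z axis and vertical below 0.06 rad and linear speed of comb_insert below 0.01 m/s and distance of plain_insert from where it was at the start of the episode below 0.008 m); the robot touches nothing.
It fails at once if the plain insert is taken out of its bay (distance of plain_insert from where it was at the start of the episode above 0.015 m).
It fails at once if onion, tomato, lemon or peeler displaced by more than 30 mm (distance of any of onion, tomato, lemon, peeler from where it was at the start of the episode above 0.03 m).
It also fails if it takes over 48 s, if anything falls off the work surface, if the arm or the gripper's body presses on something with over 40 N, if the wrist force passes 120 N, or if a joint passes its speed limit or range.

### The arm

A 7-joint arm with a two-finger parallel gripper is mounted at the origin on a cart in front of the work surface, level with it; the furniture and walls round the work are solid. World frame = base frame: x ahead of the robot, y to its left, z up, the work surface at z = 0. Lengths are in m, angles in rad, forces in N, time in s.
With the tool pointing down it reaches from about 0.4 to 0.875 m from the base axis. Payload 4.4 kg.
Tool frame: the origin (TCP) lies midway between the tips of the shut fingers; the grasp point (between the pads) lies 19 mm behind it (env.hold_point_z is the z of the grasp point in the tool frame, in m); z points along the fingers, y is the line along which they close (so a half turn about z gives the same grasp; the last joint's range is limited). The gripper opens to 85 mm and grips with 20 to 120 N. Pads are 22 mm wide; open, the fingers measure 114 mm over their backs; the gripper's body (76 mm by 85 mm) begins 54 mm behind the grasp point. The pads swing forward as they close: fully open they stand 13 mm farther back than shut.
Start: joints at [1.044, 0.628, 0.038, 1.517, -0.027, 0.996, -0.02], TCP at [0.289, -0.582, 0.193] pointing down, gripper open.
Joint ranges: [-3.06, 3.06], [-0.37, 2.12], [-1.25, 1.32], [0.18, 2.47], [-1.1, 4.24], [0.23, 1.98], [-2.94, 2.94]. Speed limits (rad/s): [2.57, 2.57, 3.14, 3.14, 3.14, 3.14, 3.14].

### API

Orientations are given as a rotation vector (axis times angle).
In Python, from plant import env, status, grab_frame gives the robot as it stands (env), with the cameras as plain functions and the readings (status).
- The arm moves only by the shell command python3 shift.py 'ROWS' [OPENING] [FORCE]. ROWS is a JSON list of rows, 1 to 5 of them, each written [[dx, dy, dz], [rx, ry, rz]]: dx, dy, dz in m, then a rotation vector rx, ry, rz in rad; each row is the pose to reach, as a shift and turn from the pose commanded when the command began, along the tool's axes at that moment; what a row does not reach only later rows make up. A row lasts 1/10 s, in which the tool goes at most 0.05 m and 0.15 rad, less where a joint would pass 70% of its speed; a pose out of reach is approached as far as the arm can. OPENING is the finger opening in m, set as the command begins (- or left out keeps the last). The fingers move at their own pace and stop on an object; FORCE is the grip in N (left out, the last holds). Time passes only in rows, so rows that do not move let the fingers close. It prints the time, the measured TCP pose, the force, the opening and the grip force at its end. Input that does not fit is refused with a message, and nothing moves.
- status.observe(): the state, without advancing time (a new reading comes with each control period).
- grab_frame(name): name is "scene" or "top" or "wrist"; returns a dict with "img" (384x512x3 uint8, blue, green, red), "fx", "fy", "cx", "cy" (pixels), "xyz" and "orientation" of the camera in the world. Camera axes: x right, y down, z forward; pixel columns grow to the right and rows downward; lengths in m; the calibration is good to about 2 mm. The wrist camera is an equidistant fisheye: a pixel r from the principal point sees the ray r / f radians off the axis. A picture is of the moment at which its call begins. There is no depth.
- env.sign_off(): hands the job in; it is judged then, once.
The state is a dict: "time": time; "joints": joint angles; "joint_velocities": joint speeds; "tau": joint torques, N m; "tcp_pos": TCP position; "tool_rot": TCP orientation; "force": force on the tool from outside, world axes, zero at the start; "moment": the same for the moment, N m; "width": finger opening in m; "grip_force": force on a finger pad.
Only numpy, scipy, OpenCV 4.12 (cv2) and the standard library are available. Lean on these libraries where they do the work, as an engineer would, in place of code of your own. Each camera call takes 0.05 s, during which the arm holds its last target. There are 200 camera calls.

## Working session

There is one attempt and no reset: what is moved stays moved. The work goes in short steps, Python scripts to look and compute and a shell command to move; the robot and the scene stay as the last step left them, time stands still between calls to the robot, and variables do not carry over. Pictures are saved under pics/ and viewed, at most 10 in all, crops included, and the job is handed in when it is done.

```bash
ls; mkdir -p pics
cat > h.py <<'E'
import numpy as np,cv2
from scipy.spatial.transform import Rotation as R
def rot(o):
    o=np.asarray(o,float)
    return o if o.shape==(3,3) else (R.from_rotvec(o) if o.size==3 else R.from_quat(o)).as_matrix()
def ray(f,u,v):
    x=(u-f["cx"])/f["fx"];y=(v-f["cy"])/f["fy"]
    if f.get("fish"):
        r=np.hypot(x,y);s=np.sin(r)/max(r,1e-9);d=np.array([x*s,y*s,np.cos(r)])
    else: d=np.array([x,y,1.])
    return np.array(f["xyz"]),rot(f["orientation"])@(d/np.linalg.norm(d))
def onz(f,u,v,z):
    o,d=ray(f,u,v);return o+d*(z-o[2])/d[2]
def tri(a,b):
    (o1,d1),(o2,d2)=a,b
    A=np.array([d1,-d2]).T;t=np.linalg.lstsq(A,o2-o1,rcond=None)[0]
    p,q=o1+t[0]*d1,o2+t[1]*d2
    return (p+q)/2,np.linalg.norm(p-q)
def proj(f,p):
    c=rot(f["orientation"]).T@(np.array(p)-f["xyz"])
    if f.get("fish"):
        r=np.arctan2(np.hypot(c[0],c[1]),c[2]);n=np.hypot(c[0],c[1])+1e-12
        return np.array([f["cx"]+f["fx"]*r*c[0]/n,f["cy"]+f["fy"]*r*c[1]/n])
    return np.array([f["cx"]+f["fx"]*c[0]/c[2],f["cy"]+f["fy"]*c[1]/c[2]])
def grab(n,save):
    from plant import env, status, grab_frame
    import pickle
    f=dict(grab_frame(n));f["fish"]=n=="wrist"
    cv2.imwrite("pics/%s.png"%save,f["img"]);pickle.dump(f,open("pics/%s.pkl"%save,"wb"));return f
def load(s):
    import pickle;return pickle.load(open("pics/%s.pkl"%s,"rb"))
E
python3 - <<'E'
from h import *
from plant import env, status, grab_frame
ims=[]
for n in["scene","top","wrist"]:
    f=grab(n,n+"0");print(n,f["fx"],f["cx"],f["cy"],f["xyz"],f["orientation"])
    ims.append(f["img"])
cv2.imwrite("pics/a.png",cv2.resize(np.vstack(ims[:2]),None,fx=.78,fy=.78)) 
print(status.observe(),env.hold_point_z)
E
```

```text
pics
plant.py
shift.py
scene 460.70232998308234 256.833454675099 194.92586078904213 [-0.15406179  0.77090693  0.61269113] [-0.80863276  2.26301712 -1.3842693 ]
top 444.58538496616706 266.45013081390033 195.97918576148714 [ 0.34874293 -0.05448376  1.50969951] [-2.17208648  2.11807101 -0.15994209]
wrist 297.3186396354542 256.0427625384326 192.1567270320103 [ 0.35256117 -0.55098101  0.37216351] [ 2.46081249 -1.52586875 -0.21764218]
{'time': 0.15, 'joints': array([ 1.04421423,  0.62912868,  0.03839134,  1.51814008, -0.02698129,
        0.99629109, -0.01996599]), 'joint_velocities': array([-0.00157052, -0.00407993,  0.00073858, -0.00296611, -0.0005282 ,
        0.00046702,  0.00127424]), 'tau': array([ 1.24787886e-03, -5.63806665e+01,  1.22749787e+00, -1.93649644e+01,
        1.10442829e-02,  7.43734912e-03,  4.40609256e-05]), 'tcp_pos': array([ 0.28884145, -0.58170763,  0.19260199]), 'tool_rot': array([-3.05717232e+00, -7.17223386e-01,  5.03218767e-04]), 'force': array([ 0.202357  , -0.13455924, -1.05868606]), 'moment': array([-0.07900297,  0.02119709, -0.032273  ]), 'grip_force': 0.0, 'width': 0.08540634164109934} -0.0187
```

```bash
python3 -c "
import cv2
for n in('scene0','top0'): cv2.imwrite('pics/%sL.png'%n,cv2.resize(cv2.imread('pics/%s.png'%n),(800,600),interpolation=cv2.INTER_CUBIC))"
```

```text
(no output)
```

View pics/top0L.png

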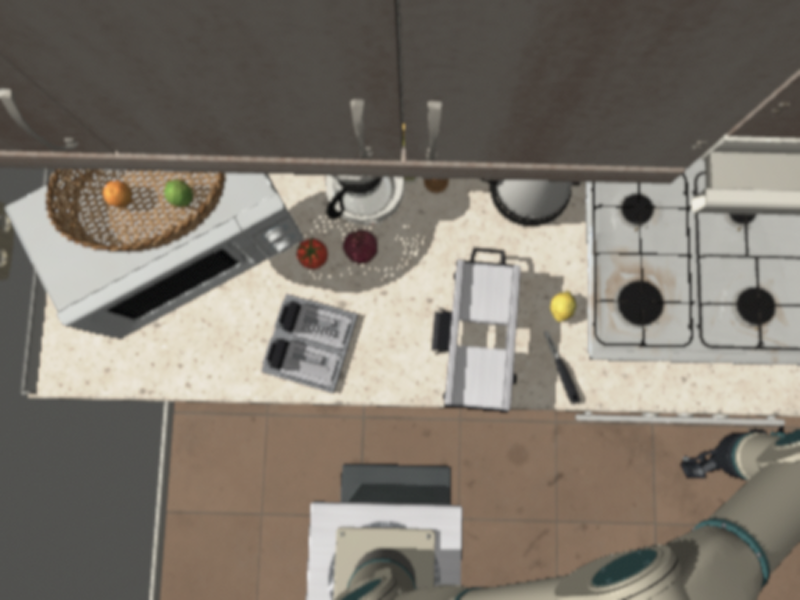

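View pics/scene0L.png

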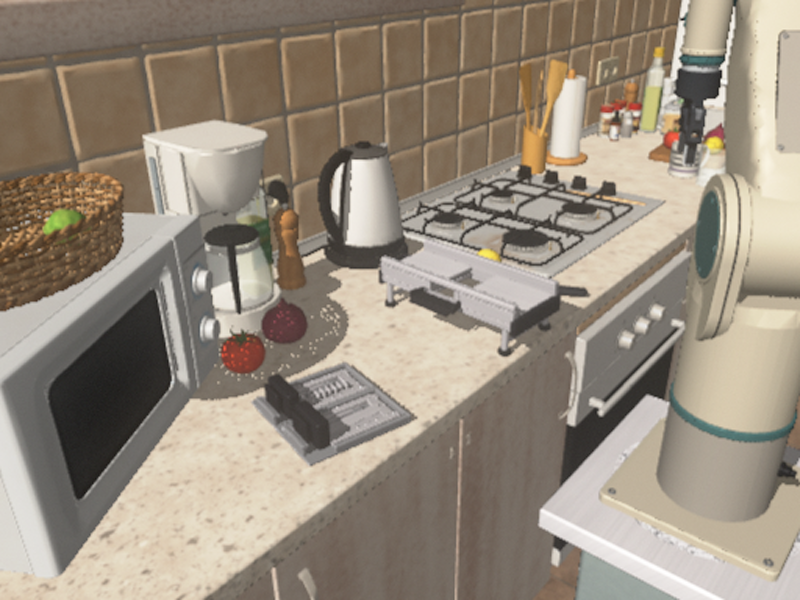

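The top view shows the holder at about (312,343), with the comb insert in its upper bay at (322,322). The handles face left and the slicer is at (483,335), with its black ledge at (442,331) on the left side. The scene view agrees with this. Next I'll take coarse positions.

Run:
```python
from h import *
from plant import env, status, grab_frame
f=load("top0");k=512/800
for n,u,v,z in[("hA",288,295,.014),("hB",362,315,.014),("hC",332,390,.014),("hD",263,372,.014),("combHandle",289,318,.047),("plainHandle",279,353,.047),("sA",458,262,.096),("sB",518,265,.096),("sC",508,410,.096),("sD",447,405,.096),("ledge",442,331,.062),("tom",312,253,.04),("onion",360,246,.04)]:
    print(n,onz(f,u*k,v*k,z).round(3))
o=status.observe();T=R.from_rotvec(o["tool_rot"]).as_matrix();print(T.round(3))
fw=load("wrist0");print(T.T@(np.array(fw["xyz"])-o["tcp_pos"]),(T.T@rot(fw["orientation"])).round(3))
```

```text
hA [0.589 0.227 0.014]
hB [0.549 0.064 0.014]
hC [0.386 0.122 0.014]
hD [0.42  0.272 0.014]
combHandle [0.534 0.216 0.047]
plainHandle [0.459 0.233 0.047]
sA [ 0.654 -0.138  0.096]
sB [ 0.651 -0.262  0.096]
sC [ 0.353 -0.243  0.096]
sD [ 0.359 -0.12   0.096]
ledge [ 0.513 -0.109  0.062]
tom [0.678 0.175 0.04 ]
onion [0.696 0.072 0.04 ]
[[ 0.896  0.445 -0.001]
 [ 0.445 -0.896  0.001]
 [ 0.    -0.001 -1.   ]]
[ 0.07073858  0.00055669 -0.17956171] [[-0.    -0.961 -0.277]
 [ 1.    -0.    -0.   ]
 [-0.    -0.277  0.961]]
```

```bash
python3 shift.py '[[[0.02, -0.02, -0.035], [0, 0, 0]], [[0.045, -0.05, -0.07], [0, 0, 0]], [[0.075, -0.083, -0.09], [0, 0, 0]], [[0.105, -0.116, -0.11], [0, 0, 0]], [[0.135, -0.148, -0.12], [0, 0, 0]]]'
python3 shift.py '[[[0.03, -0.03, 0], [0, 0, 0]], [[0.06, -0.06, 0], [0, 0, 0]], [[0.09, -0.09, 0], [0, 0, 0]], [[0.12, -0.12, 0], [0, 0, 0]], [[0.15, -0.15, 0], [0, 0, 0]]]'
python3 shift.py '[[[0.03, -0.03, 0], [0, 0, 0]], [[0.06, -0.06, 0], [0, 0, 0]], [[0.09, -0.09, 0], [0, 0, 0]], [[0.12, -0.12, 0], [0, 0, 0]], [[0.15, -0.15, 0], [0, 0, 0]]]'
python3 - <<'E'
from h import *
grab("wrist","wA")
E
python3 shift.py '[[[0.02, -0.03, 0], [0, 0, 0.136]], [[0.04, -0.06, 0], [0, 0, 0.272]], [[0.06, -0.09, 0], [0, 0, 0.408]], [[0.08, -0.11, 0], [0, 0, 0.544]], [[0.08, -0.12, 0], [0, 0, 0.68]]]'
python3 shift.py '[[[0, 0, 0], [0, 0, 0]], [[0, 0, 0], [0, 0, 0]], [[0, 0, 0], [0, 0, 0]]]'
python3 - <<'E'
from h import *
f=grab("wrist","wB");cv2.imwrite("pics/wBL.png",cv2.resize(f["img"],(800,600)));print(f["xyz"])
E
```

```text
time: 0.65
tcp_pos: [0.3449, -0.3883, 0.315]
tool_rot: [3.057, 0.717, 0.002]
force: [1.0, -1.7, -0.2]
width: 0.0857
grip_force: 0.0
time: 1.15
tcp_pos: [0.4119, -0.1868, 0.3133]
tool_rot: [3.059, 0.717, 0.0]
force: [0.3, -0.3, 0.1]
width: 0.0856
grip_force: 0.0
time: 1.65
tcp_pos: [0.4796, 0.0141, 0.3133]
tool_rot: [3.058, 0.717, -0.0]
force: [1.2, 0.1, -0.3]
width: 0.0854
grip_force: 0.0
time: 2.2
tcp_pos: [0.4983, 0.1591, 0.3129]
tool_rot: [-3.121, 0.346, 0.0]
force: [-0.9, -0.3, -0.7]
width: 0.0859
grip_force: 0.0
time: 2.5
tcp_pos: [0.4979, 0.1541, 0.3133]
tool_rot: [3.122, -0.343, 0.0]
force: [1.0, 0.5, -0.7]
width: 0.0852
grip_force: 0.0
[0.56724475 0.138439   0.4930062 ]
```

View pics/wBL.png

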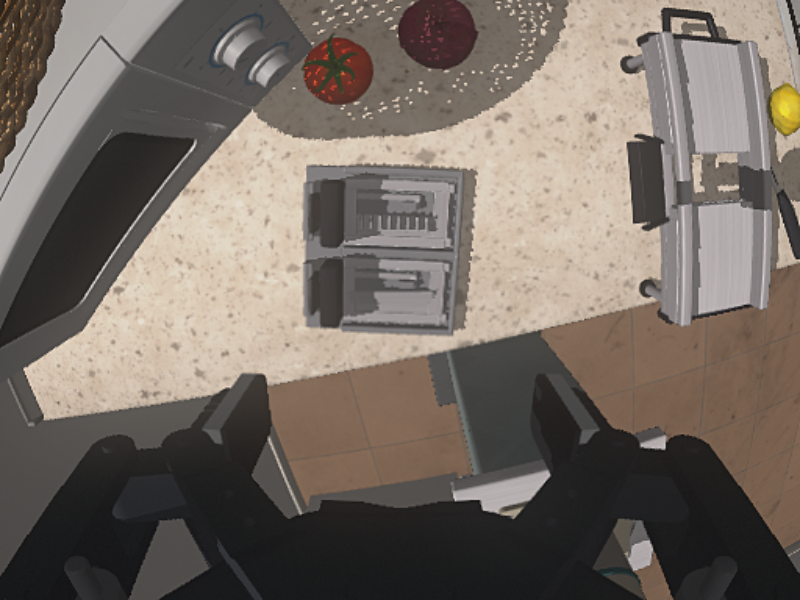

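The wrist view is aligned with the holder. The comb handle is at (331,213), its teeth at (395,222), the plain handle at (326,292) and the slicer ledge at (645,180). I'll take two closer views for triangulation.

```bash
python3 shift.py '[[[0, -0.035, 0.03], [0, 0, 0]], [[0, -0.07, 0.06], [0, 0, 0]], [[0, -0.1, 0.09], [0, 0, 0]], [[0, -0.1, 0.13], [0, 0, 0]], [[0, -0.1, 0.13], [0, 0, 0]]]'
python3 shift.py '[[[0, 0, 0], [0, 0, 0]], [[0, 0, 0], [0, 0, 0]]]' >/dev/null
python3 -c "
from h import *;grab('wrist','w1')"
python3 shift.py '[[[0, 0.04, 0], [0, 0, 0]], [[0, 0.08, 0], [0, 0, 0]], [[0, 0.12, 0], [0, 0, 0]], [[0, 0.12, 0], [0, 0, 0]], [[0, 0.12, 0], [0, 0, 0]]]'
python3 shift.py '[[[0, 0, 0], [0, 0, 0]]]' >/dev/null
python3 -c "
from h import *;grab('wrist','w2')
a=load('w1')['img'];b=load('w2')['img']
c=np.hstack([a[30:280,80:380],b[30:280,40:340]]);print(c.shape)
cv2.imwrite('pics/c12.png',cv2.resize(c,(800,333),interpolation=cv2.INTER_CUBIC))"
```

```text
time: 3.05
tcp_pos: [0.5161, 0.2509, 0.1785]
tool_rot: [3.117, -0.341, -0.014]
force: [-0.3, -0.8, 0.3]
width: 0.0856
grip_force: 0.0
time: 3.8
tcp_pos: [0.4948, 0.1351, 0.1853]
tool_rot: [-3.121, 0.348, -0.006]
force: [1.0, 1.2, -0.2]
width: 0.0851
grip_force: 0.0
(250, 600, 3)
```

View pics/c12.png

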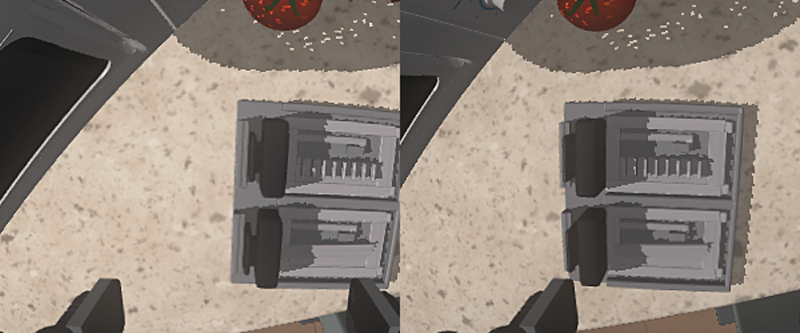

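Run:
```python
from h import *
for n,c0,r0 in[("w1",250,(142,172)),("w2",155,(145,172))]:
    g=cv2.cvtColor(load(n)["img"],cv2.COLOR_BGR2GRAY)
    for v in range(r0[0],r0[1],7): print(n,v,c0,g[v,c0:c0+55].tolist())
a=load('w1')['img'];b=load('w2')['img']
c=np.hstack([cv2.resize(a[105:255,240:330],(480,800)),cv2.resize(b[105:255,150:240],(480,800))]);
c=cv2.convertScaleAbs(c,alpha=2);cv2.imwrite('pics/d12.png',cv2.resize(c,(720,600)))
```

```text
w1 142 250 [198, 197, 198, 200, 201, 203, 169, 120, 131, 128, 127, 106, 109, 127, 129, 101, 61, 60, 66, 67, 61, 57, 58, 57, 57, 56, 56, 58, 60, 61, 59, 59, 60, 59, 58, 57, 56, 57, 55, 56, 55, 55, 56, 52, 49, 45, 71, 99, 95, 95, 95, 96, 89, 72, 80]
w1 149 250 [203, 202, 203, 204, 208, 202, 165, 130, 129, 126, 118, 110, 119, 126, 131, 102, 55, 62, 68, 66, 58, 55, 56, 56, 56, 56, 56, 58, 60, 60, 59, 58, 58, 58, 57, 56, 55, 55, 56, 54, 55, 54, 54, 49, 46, 39, 102, 95, 93, 94, 96, 95, 83, 92, 93]
w1 156 250 [199, 200, 203, 203, 201, 177, 141, 135, 128, 125, 107, 109, 127, 127, 117, 84, 56, 62, 68, 64, 55, 55, 57, 54, 55, 55, 53, 57, 60, 58, 58, 57, 56, 57, 55, 56, 54, 54, 53, 53, 53, 53, 50, 47, 40, 62, 95, 94, 93, 94, 93, 96, 92, 92, 91]
w1 163 250 [199, 197, 200, 203, 207, 176, 122, 131, 125, 123, 105, 106, 126, 128, 107, 75, 70, 62, 65, 58, 53, 72, 84, 85, 70, 54, 56, 59, 58, 58, 57, 56, 56, 55, 55, 55, 54, 52, 52, 52, 52, 51, 48, 44, 39, 92, 94, 91, 91, 92, 94, 87, 90, 90, 90]
w1 170 250 [174, 167, 173, 186, 188, 159, 134, 139, 130, 115, 113, 115, 118, 118, 117, 120, 125, 124, 124, 12
[... 410 characters left out ...]
95, 192, 193, 172, 134, 114, 83, 71, 56, 56, 54, 56, 56, 55, 55, 56, 61, 62, 63, 61, 61, 60, 59, 57, 57, 55, 55, 54, 53, 50, 49, 46, 46, 47, 45, 46, 46, 42, 66, 91, 88, 88, 87, 88, 87, 88, 88, 90, 80, 82, 86, 88, 91, 65]
w2 159 155 [188, 186, 188, 194, 173, 130, 113, 77, 76, 56, 55, 54, 54, 56, 53, 52, 58, 60, 62, 62, 62, 60, 60, 57, 57, 56, 56, 56, 54, 52, 49, 48, 45, 44, 47, 45, 45, 45, 41, 62, 91, 87, 87, 87, 86, 87, 87, 88, 88, 79, 85, 88, 88, 94, 62]
w2 166 155 [188, 177, 173, 186, 174, 143, 129, 96, 73, 69, 94, 112, 100, 64, 74, 76, 64, 57, 61, 61, 60, 59, 58, 57, 56, 55, 54, 53, 52, 52, 49, 46, 46, 45, 45, 45, 45, 42, 38, 63, 91, 89, 89, 88, 88, 88, 88, 88, 88, 90, 90, 89, 88, 89, 88]
```

View pics/d12.png

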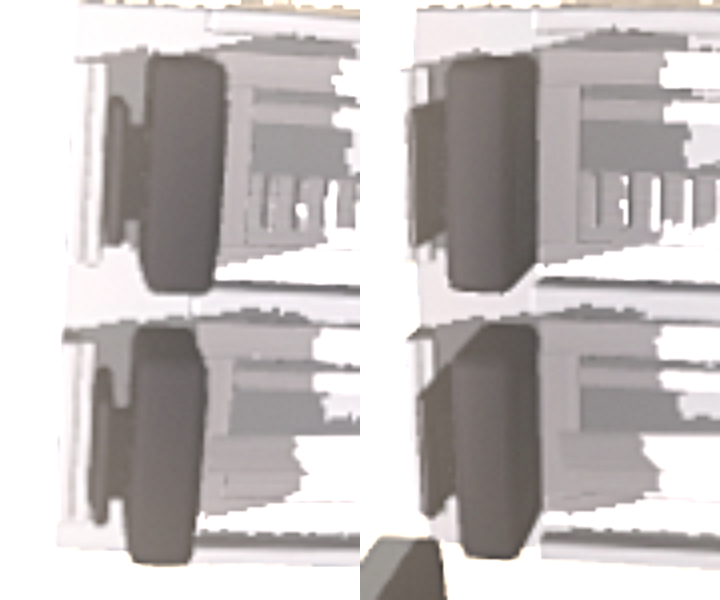

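The enhanced crops show the comb handle block's top face. In w1 it runs from px (277,119) to (276,177), inner edge about 295. In w2 the outer edge is at px 172, the shoulder foot at px 194, and the tab lies to the left.

Run:
```python
from h import *
a=load("w1");b=load("w2")
P={}
for n,p,q in[("TL",(277,119.3),(172.5,119.3)),("BL",(275.8,177),(172.5,177.3)),("TRmid",(295,149),(188,152)),("toothBR?",(240+268/4,105+230/4),(150+(608-360)/4,105+230/4)),("winTL",(240+250/4,105+88/4),(150+(580-360)/4,105+86/4)),
 ("tabTL",(240+112/4,105+100/4),(150+(411-360)/4,105+106/4)),("tabBL",(240+107/4,105+243/4),(150+(411-360)/4,105+243/4))]:
    P[n],e=tri(ray(a,*p),ray(b,*q));print(n,P[n].round(4),round(e,4))
d=P["TL"]-P["BL"];print("width",np.linalg.norm(d),"x-axis yaw",np.degrees(np.arctan2(-d[0],d[1])))
for v in(125,145,159,170): print("shoulder foot",onz(b,194.1,v,.011).round(4),"outer top w1",onz(a,276.4,v,.047).round(4),"w2",onz(b,172.3,v,.047).round(4), "inner top w1",onz(a,295.5-(v-149)*.1,v,.047).round(4))
f=load("top0")
import itertools
p=[onz(f,u*.64,v*.64,.25) for u,v in[(130,335),(300,235)]];print(p)
```

```text
TL [0.5749 0.2166 0.0328] 0.001
BL [0.5116 0.2319 0.0403] 0.0008
TRmid [0.5371 0.2051 0.0431] 0.0037
toothBR? [0.5124 0.1894 0.0034] 0.001
winTL [0.5576 0.1867 0.0057] 0.0003
tabTL [0.5651 0.2293 0.0392] 0.0005
tabBL [0.5271 0.2391 0.0422] 0.0
width 0.06559672368387655 x-axis yaw -103.59678855138371
shoulder foot [0.5626 0.1983 0.011 ] outer top w1 [0.5692 0.2195 0.047 ] w2 [0.5689 0.2142 0.047 ] inner top w1 [0.5645 0.1969 0.047 ]
shoulder foot [0.539  0.2043 0.011 ] outer top w1 [0.5481 0.224  0.047 ] w2 [0.5475 0.2199 0.047 ] inner top w1 [0.5437 0.2033 0.047 ]
shoulder foot [0.5223 0.2087 0.011 ] outer top w1 [0.5331 0.2272 0.047 ] w2 [0.5324 0.2242 0.047 ] inner top w1 [0.5289 0.2078 0.047 ]
shoulder foot [0.5091 0.2123 0.011 ] outer top w1 [0.5212 0.2297 0.047 ] w2 [0.5204 0.2276 0.047 ] inner top w1 [0.5171 0.2114 0.047 ]
[array([0.46995257, 0.46597112, 0.25      ]), array([0.6645648 , 0.16612055, 0.25      ])]
```

Run:
```python
from h import *
from plant import env, status, grab_frame
a=load("w1");b=load("w2")
th=np.radians(-103.6);e=np.array([np.cos(th),np.sin(th),0]);n=np.array([-e[1],e[0],0])
for f,c in((a,(277,119.3,275.8,177.2)),(a,(296,120,293.5,177.5)),(b,(172.5,119.3,172.5,177.5))):
    print("lat",n@onz(f,c[0],c[1],.045),n@onz(f,c[2],c[3],.045))
# handle ends of plain for yaw/pitch check: 84 mm apart
p=onz(a,240+132/4,105+328/4,.045),onz(a,240+130/4,105+560/4,.045);print("plain lat",n@p[0],n@p[1],"sh",e@p[0])
print("microwave foot",onz(a,80,206,0),onz(a,211,52,0))
o=status.observe();T=rot(o["tool_rot"]);print(T.round(4),o["tcp_pos"],o["joints"].round(2))
# holder edge directions
for v in((240+80/4,105+62/4),(240+65/4,105+545/4),): print("holder back corner",onz(a,*v,.014))
```

```text
lat 0.5077509497225388 0.4439690039768142
lat 0.5076655185957698 0.4440200770477531
lat 0.5087285258674635 0.44313060202329835
plain lat 0.4326853447883981 0.36104418170133645 sh -0.3488267824362294
microwave foot [0.52454971 0.51849491 0.        ] [0.67327866 0.2745518  0.        ]
[[ 0.9764 -0.216   0.0021]
 [-0.216  -0.9764  0.0015]
 [ 0.0018 -0.0019 -1.    ]] [0.49427997 0.13756854 0.18428065] [-0.22  0.45 -0.16  1.91  0.09  0.79 -2.21]
holder back corner [0.57641441 0.23541504 0.014     ]
holder back corner [0.42732802 0.27342172 0.014     ]
```

```bash
python3 shift.py '[[[0.01, -0.03, 0], [0, 0, 0.01]], [[0.02, -0.06, 0], [0, 0, 0.024]], [[0.03, -0.0875, 0.03], [0, 0, 0.024]], [[0.03, -0.0875, 0.07], [0, 0, 0.024]], [[0.03, -0.0875, 0.1], [0, 0, 0.024]]]' 0.055 40
python3 shift.py '[[[0, 0, 0], [0, 0, 0]], [[0, 0, 0], [0, 0, 0]], [[0, 0, 0], [0, 0, 0]]]'
python3 - <<'E'
from h import *
from plant import env, status, grab_frame
f=grab("wrist","w3");cv2.imwrite("pics/w3L.png",cv2.resize(f["img"][150:384,100:412],(800,600)))
o=status.observe();T=rot(o["tool_rot"]);print(T.round(4),o["tcp_pos"],o["width"]);print("go",T.T@(np.array([.5421,.2166,.020])-o["tcp_pos"]))
E
```

```text
time: 4.45
tcp_pos: [0.5413, 0.2177, 0.0814]
tool_rot: [-3.118, 0.375, 0.001]
force: [0.2, -0.5, -1.3]
width: 0.0555
grip_force: 0.0
time: 4.75
tcp_pos: [0.5432, 0.216, 0.0852]
tool_rot: [-3.116, 0.38, -0.005]
force: [0.4, 0.5, 0.1]
width: 0.0553
grip_force: 0.0
[[ 0.9706 -0.2407  0.0035]
 [-0.2407 -0.9706  0.0017]
 [ 0.003  -0.0025 -1.    ]] [0.54329684 0.21582568 0.08536152] 0.05506323088269093
go [-0.00154557 -0.00030292  0.06535809]
```

View pics/w3L.png

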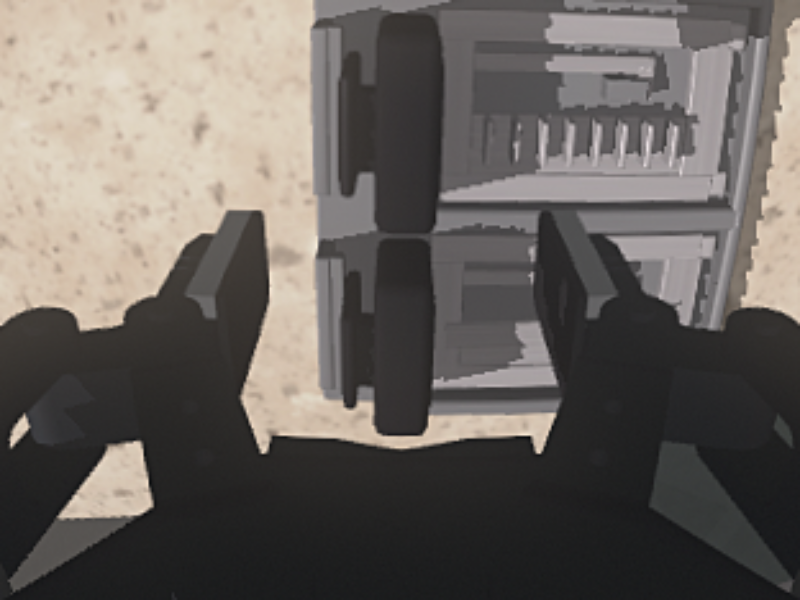

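The fingers straddle the comb handle centrally and the pads are parallel to it (handle x 378–443, tab at 345, finger midpoint 402). I'll descend and squeeze.

```bash
python3 shift.py '[[[-0.0015, 0, 0.025], [0, 0, 0]], [[-0.0015, 0, 0.05], [0, 0, 0]], [[-0.0015, 0, 0.062], [0, 0, 0]], [[-0.0015, 0, 0.065], [0, 0, 0]], [[-0.0015, 0, 0.065], [0, 0, 0]]]'
python3 shift.py '[[[0, 0, 0], [0, 0, 0]], [[0, 0, 0], [0, 0, 0]], [[0, 0, 0], [0, 0, 0]], [[0, 0, 0], [0, 0, 0]], [[0, 0, 0], [0, 0, 0]]]' 0.0 40
python3 shift.py '[[[0, 0, 0], [0, 0, 0]], [[0, 0, 0], [0, 0, 0]], [[0, 0, 0], [0, 0, 0]]]'
```

```text
time: 5.3
tcp_pos: [0.5409, 0.2155, 0.019]
tool_rot: [-3.118, 0.381, -0.002]
force: [0.9, -0.3, 0.2]
width: 0.0545
grip_force: 0.0
time: 5.8
tcp_pos: [0.5404, 0.2153, 0.0185]
tool_rot: [-3.118, 0.381, -0.0]
force: [-0.5, 0.9, -0.1]
width: -0.0001
grip_force: 0.0
time: 6.1
tcp_pos: [0.5403, 0.2153, 0.0183]
tool_rot: [3.118, -0.381, -0.0]
force: [0.3, -0.4, -0.5]
width: -0.0005
grip_force: 0.0
```

Run:
```python
from h import *
from plant import env, status, grab_frame
f=grab("wrist","w4");o=status.observe()
g=grab("scene","s4")
a=cv2.resize(f["img"][60:384,60:452],(400,330));b=cv2.resize(g["img"][180:345,120:320],(400,330))
cv2.imwrite("pics/x4.png",cv2.resize(np.hstack([a,b]),(800,330)))
print("proj tcp",proj(f,o["tcp_pos"]),proj(g,o["tcp_pos"]), o["tcp_pos"])
```

```text
proj tcp [255.5994769  220.62465364] [181.61351802 256.12437136] [0.54027963 0.21525364 0.01828177]
```

View pics/x4.png

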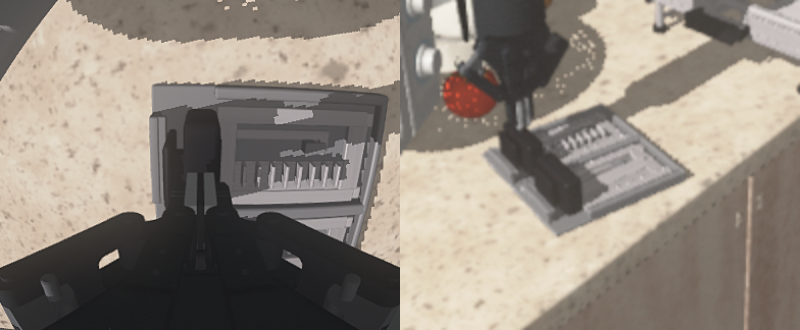

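Run:
```python
from h import *
f=load("w4");g=load("s4")
a=cv2.resize(f["img"][130:330,180:340],(400,500),interpolation=cv2.INTER_CUBIC);b=cv2.resize(g["img"][195:305,150:238],(400,500),interpolation=cv2.INTER_CUBIC)
cv2.imwrite("pics/x5.png",cv2.convertScaleAbs(np.hstack([a,b]),alpha=2.2))
```

```text
(no output)
```

View pics/x5.png

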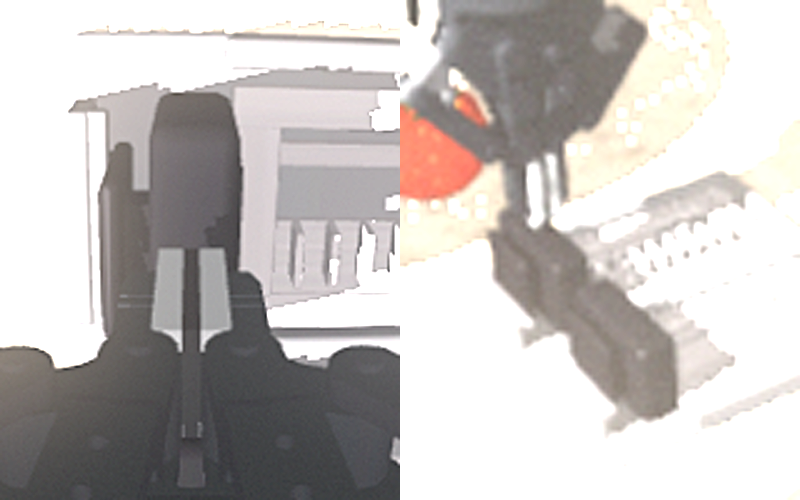

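The fingers shut without meeting the handle. In the views the tips sit at or above the handle's top (wrist px v≈230, where a TCP at tip level should be at 220). The tips therefore seem shorter than the TCP figure, so I'll probe gently with shut fingers on the handle top.

```bash
python3 shift.py '[[[0, 0, 0.002], [0, 0, 0]], [[0, 0, 0.004], [0, 0, 0]], [[0, 0, 0.004], [0, 0, 0]]]' | grep -E "tcp|force"
python3 - <<'E'
from h import *
from plant import env, status, grab_frame
o=status.observe();f=load("w4");print(f["xyz"],o["tcp_pos"],rot(o["tool_rot"]).T@(np.array(f["xyz"])-o["tcp_pos"]),o["force"])
E
```

```text
tcp_pos: [0.54, 0.2151, 0.0139]
force: [0.1, 0.0, 0.2]
grip_force: 0.0
[0.6092132  0.19780514 0.19796317] [0.53999083 0.21514718 0.01393986] [ 0.07126165  0.0002413  -0.18406189] [0.13040085 0.0385517  0.195065  ]
```

```bash
for i in 1 2 3 4; do
[ $i = 1 ] && python3 shift.py '[[[0, 0, 0.002], [0, 0, 0]], [[0, 0, 0.004], [0, 0, 0]], [[0, 0, 0.004], [0, 0, 0]]]' | grep -E "tcp|^force"
done
python3 shift.py '[[[0, 0, 0.002], [0, 0, 0]], [[0, 0, 0.004], [0, 0, 0]], [[0, 0, 0.004], [0, 0, 0]]]' | grep -E "tcp|^force"
python3 -c "
from h import *
grab('wrist','w6');g=grab('scene','s6');f=load('w6')
a=cv2.resize(f['img'][150:310,192:320],(400,500),interpolation=cv2.INTER_CUBIC);b=cv2.resize(g['img'][205:305,150:230],(400,500),interpolation=cv2.INTER_CUBIC)
cv2.imwrite('pics/x6.png',cv2.convertScaleAbs(np.hstack([a,b]),alpha=1.7))"
```

```text
tcp_pos: [0.5401, 0.2152, 0.01]
force: [1.1, 0.2, 0.5]
tcp_pos: [0.5405, 0.2154, 0.009]
force: [-4.5, -1.2, 22.4]
```

View pics/x6.png

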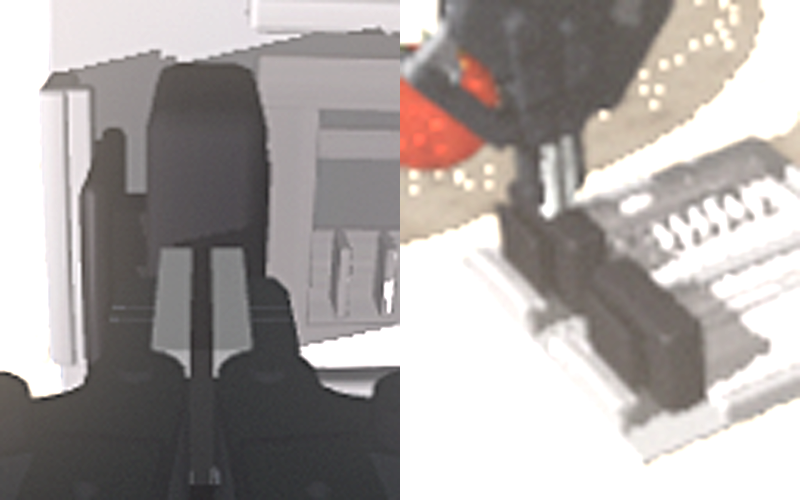

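Contact with the handle top comes at a TCP reading of about 0.0095, so the real tips are about 37 mm short of the reported TCP. I'll correct for that by raising, opening and going lower, with a small shift towards the tab.

```bash
python3 shift.py '[[[0, 0, -0.01], [0, 0, 0]], [[0, 0, -0.02], [0, 0, 0]], [[0, -0.0025, -0.02], [0, 0, 0]], [[0, -0.0025, -0.02], [0, 0, 0]], [[0, -0.0025, -0.02], [0, 0, 0]]]' 0.055 40
python3 shift.py '[[[0, 0, 0], [0, 0, 0]], [[0, 0, 0], [0, 0, 0]]]' | grep -E "tcp|^force|width"
```

```text
time: 7.7
tcp_pos: [0.5406, 0.2177, 0.0259]
tool_rot: [3.118, -0.381, -0.001]
force: [-0.1, 0.1, -0.3]
width: 0.055
grip_force: 0.0
tcp_pos: [0.5406, 0.2175, 0.0259]
force: [0.0, 0.1, 0.0]
width: 0.0553
```

```bash
python3 shift.py '[[[0.001, 0, 0.012], [0, 0, 0]], [[0.001, 0, 0.024], [0, 0, 0]], [[0.001, 0, 0.032], [0, 0, 0]], [[0.001, 0, 0.032], [0, 0, 0]]]' | grep -E "tcp|^force"
python3 shift.py '[[[0, 0, 0.004], [0, 0, 0]], [[0, 0, 0.008], [0, 0, 0]], [[0, 0, 0.008], [0, 0, 0]]]' | grep -E "tcp|^force"
python3 shift.py '[[[0, 0, 0], [0, 0, 0]], [[0, 0, 0], [0, 0, 0]], [[0, 0, 0], [0, 0, 0]], [[0, 0, 0], [0, 0, 0]], [[0, 0, 0], [0, 0, 0]]]' 0.0 40
```

```text
tcp_pos: [0.5404, 0.2168, -0.0077]
force: [-0.3, -0.0, 0.0]
tcp_pos: [0.5417, 0.2174, -0.014]
force: [-0.6, 0.3, 0.7]
time: 9.1
tcp_pos: [0.5421, 0.2167, -0.0126]
tool_rot: [3.118, -0.382, 0.001]
force: [-0.8, -1.9, 6.7]
width: 0.0234
grip_force: 39.7
```

```bash
python3 shift.py '[[[0, 0, -0.006], [0, 0, 0]], [[0, 0, -0.015], [0, 0, 0]], [[0, 0, -0.03], [0, 0, 0]], [[0, 0, -0.05], [0, 0, 0]], [[0, 0, -0.05], [0, 0, 0]]]'
python3 -c "
from h import *
f=grab('wrist','w7');g=grab('scene','s7');grab('top','t7')
a=cv2.resize(f['img'][60:320,152:360],(480,600));b=cv2.resize(g['img'][190:340,120:240],(480,600))
cv2.imwrite('pics/x7.png',cv2.resize(np.hstack([a,b]),(800,500)))"
```

```text
time: 9.6
tcp_pos: [0.5443, 0.2186, 0.0396]
tool_rot: [-3.115, 0.381, -0.008]
force: [0.6, 1.1, -0.8]
width: 0.023
grip_force: 39.5
```

View pics/x7.png

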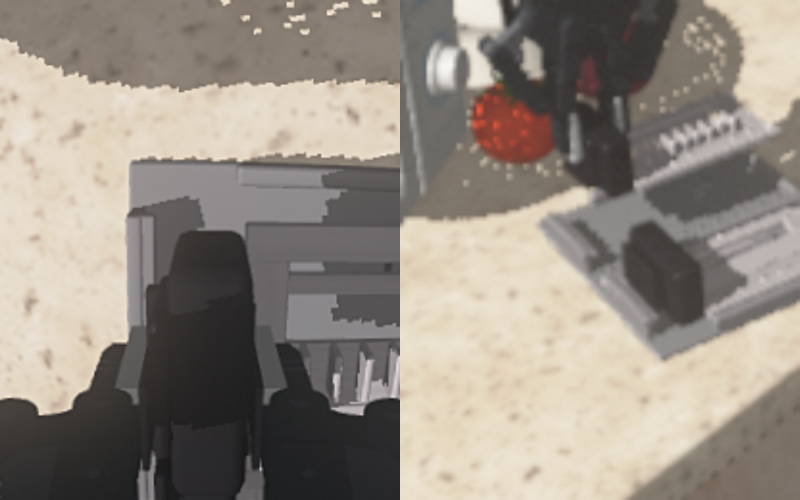

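The comb insert is out and hangs level between the fingers, and the plain insert is still in its bay. I've used all my viewings, so from here I'll measure numerically. I'll carry it up and look at the slot from above.

```bash
python3 shift.py '[[[0, 0, -0.04], [0, 0, 0]], [[0, 0.02, -0.08], [0, 0, 0]], [[-0.01, 0.06, -0.1], [0, 0, 0]], [[-0.02, 0.1, -0.1], [0, 0, 0]], [[-0.03, 0.14, -0.1], [0, 0, 0]]]' |grep tcp
python3 shift.py '[[[-0.005, 0.04, 0], [0, 0, -0.06]], [[-0.01, 0.08, 0], [0, 0, -0.12]], [[-0.014, 0.117, 0], [0, 0, -0.18]], [[-0.014, 0.117, 0], [0, 0, -0.18]], [[-0.014, 0.117, 0], [0, 0, -0.18]]]' |grep tcp
python3 shift.py '[[[0, 0, 0], [0, 0, 0]], [[0, 0, 0], [0, 0, 0]]]'
python3 -c "
from h import *;grab('wrist','v1')"
python3 shift.py '[[[0, 0.04, 0], [0, 0, 0]], [[0, 0.08, 0], [0, 0, 0]], [[0, 0.12, 0], [0, 0, 0]], [[0, 0.12, 0], [0, 0, 0]], [[0, 0.12, 0], [0, 0, 0]]]' |grep tcp
python3 shift.py '[[[0, 0, 0], [0, 0, 0]], [[0, 0, 0], [0, 0, 0]]]'
python3 - <<'E'
from h import *
from plant import env, status, grab_frame
grab('wrist','v2');grab("top","t8");o=status.observe();print(rot(o["tool_rot"]).round(4))
for n in("v1","v2"):
    f=load(n);print(n,f["xyz"])
    for p in((.513,-.11,.062),(.51,-.13,.096),(.36,-.12,.096),(.654,-.138,.096)):print(proj(f,p).round(0))
E
```

```text
tcp_pos: [0.4782, 0.0876, 0.1364]
tcp_pos: [0.4368, -0.0222, 0.1359]
time: 10.95
tcp_pos: [0.4377, -0.02, 0.1362]
tool_rot: [-3.14, 0.096, -0.0]
force: [0.3, -0.2, -0.8]
width: 0.0234
grip_force: 39.5
tcp_pos: [0.4298, -0.1412, 0.1362]
time: 11.7
tcp_pos: [0.43, -0.1394, 0.1363]
tool_rot: [-3.14, 0.094, 0.0]
force: [-0.4, -0.3, -0.5]
width: 0.0232
grip_force: 39.6
[[ 9.982e-01 -6.060e-02  1.000e-04]
 [-6.060e-02 -9.982e-01  4.000e-04]
 [ 1.000e-04 -4.000e-04 -1.000e+00]]
v1 [ 0.50856178 -0.02484482  0.31584184]
[354. 101.]
[391. 104.]
[370. 275.]
[382. -58.]
v2 [ 0.50091774 -0.14417035  0.31600671]
[215.  98.]
[236.  98.]
[238. 279.]
[237. -71.]
```

Run:
```python
from h import *
ch=" .:-=+*#%@"
for n,u0,u1 in(("v1",315,415),("v2",170,270)):
    g=cv2.cvtColor(load(n)["img"],cv2.COLOR_BGR2GRAY)
    print(n,u0,u1)
    for v in range(20,190,3): print("%3d "%v+"".join(ch[min(9,int(x)//26)] for x in g[v,u0:u1]))
```

```text
v1 315 415
 20 %%%%##%%%%%%%%%%%%%%%%%%%%%%%%%%%%%%%%%%%%#%%%#%%%%*+***+++*+++*+*%+***###**********=============*%#
 23 ##%%%%%%%%%%%%%%%%%%%%%%%%%%%%%%%%##%%%%%%%%%###%%%*+**+++**++*++*#+***###**********==============%#
 26 %%%%%%%%%%%%%%%%%%%%%%%%%%%%%%%%%%%%%%%%%%%%%%%%%%%*+***+++*++****#+***####*#*******+=============*%
 29 %%%%###%%%%%%%%%%%%%%%%%%%%%%%%%%%%%%%%%%%%####%%%#*+***+++*+++***%+***####*##******+==============%
 32 %%%%%%%%%%%%%%%%%%##%%%%%%%%%%%%%%%%%%%%%%%%%%%%%##*+***++**++*+**#****####*##******+==============#
 35 %%%%%%%%%%%%%%%%%%%%%%%%%%%%%%%%%%%%%%%%%%%%%%%%%%%*+***+++*+*****%****#%##*##******+===========+==#
 38 %%%%%%%%%%%%%%%%%%%%%%%%%%%%%%%%%%%%%%%%%##%%%%%%%%#+***+++*++****%*+**#%##*##******+==============#
 41 %%%%%%%%%%%%%%%%%%%%%%%%%##%%%%%%%%##%%%%%%%%%%%%%%#+***+++*++***+%****####*###******===============
 44 %%%%##**##%%%%%%%%%%%%%%%%#+::::=*%@%%%%%%%%%%%%%%%%+***++***+****%*+**#%##**##******============%%%
 47 %%%%%%#####%%%%%%##%%%%%+:::::::::::::::+*%%%%%%%%%#+***+++**+***+%#+**#%##**##******=============%#
 50 %%%%%%%%%%%%%%%%%%%%%%%%%%#*=:.::::
[... 10191 characters left out ...]
%%%%%%%%%%%%%%%%%%%%%%%%%%%%%%%%#%########*****+=-=+==================
173 %%%%#%%%%%%%%%%%%%%%%%%%%%%%%%%%%%%%%%%##%%%%%%%%%%%%%%%%%%%%%#%########*****+=-=+==================
176 %%%%%%%%%%%%%%%%%%%%%%%%%%%%%%%%%%%%%%%%%%%%%%%%%#%%%%%%%%%%%%#%#######******+=-=+==================
179 %%%%%%%%%%%%%%%%%%%%%%%%%%%%%%%%%%%%%%%%%%%%%%%%%%%%%%%%%%%%%##%########*****+=--===================
182 %%%%%%%%%%%%%%%%%%%%%%%%%%%%%%%%%%%%%%%%%%%#%%%%%%%%%%%%%%%%%%#%########*#*-.:::::::::::::::::::::::
185 %%%%%%%%%%%%%%%%%%%%%%%%%%%%%%%%%%%%%%%%%%###%%%%%%%%%%%%%%%%##%#########*=:::::::::::::::::::::::::
188 %%%%%%%%%%%%%%%%%%%%%%%%%%%%%%##**##%%%%%%%%%%%%%%%%%%%%%%%%%%#%########*-::::::::::::::::::::::::::
```

Run:
```python
from h import *
a=load("v1");b=load("v2")
for n,p,q in[("ledgeFar",(329,52.5),(192,51.5)),("ledgeNear",(326.8,145.3),(191.8,145)),("band far",(342,60),(203.7,60)),("band near",(341.3,130),(204,130)),("cheekFar",(341.5,43),(200.3,40)),("cheekNear",(335.5,153),(200,153)),("railtop far",(386.5,60),(231.5,60)),("railtop near",(384,130),(232,130)),("foot far",(372,65),(232,62)),("tabhole L",(398,137),(252,127))]:
    P,e=tri(ray(a,*p),ray(b,*q));print(n,P.round(4),round(e,4))
print("railfoot z.062",[onz(a,u,v,.062).round(4) for u,v in((371.5,62),(370.5,101),(369.8,131))])
print("railtop v1",[onz(a,u,v,.096).round(4) for u,v in((387,60),(386,101),(384,131))],"v2",[onz(b,u,v,.096).round(4) for u,v in((231.5,60),(231.7,101),(231.8,131))])
for f,l in((a,((329,52.5),(326.8,145.3),(343,60),(341.5,130))),(b,((192,51.5),(191.8,145),(203.7,60),(204,130)))):print("z.062",[onz(f,*p,.062).round(4) for p in l])
# long rail line in v2: last bright->step col
for n,g in(("v1",a),("v2",b)): 
  G=cv2.cvtColor(g["img"],cv2.COLOR_BGR2GRAY)
  for v in((35,100,165) if n=="v2" else (30,90,110)):print(n,v,G[v,225:256].tolist() if n=="v2" else G[v,362:400].tolist())
```

```text
ledgeFar [ 0.5567 -0.0915  0.0562] 0.0
ledgeNear [ 0.4735 -0.0854  0.0578] 0.0003
band far [ 0.5483 -0.1019  0.0593] 0.0024
band near [ 0.4865 -0.0982  0.061 ] 0.0013
cheekFar [ 0.564  -0.101   0.0652] 0.0003
cheekNear [ 0.4663 -0.0927  0.0604] 0.0008
railtop far [ 0.5421 -0.1283  0.0948] 0.0067
railtop near [ 0.4878 -0.1252  0.0931] 0.0033
foot far [ 0.5431 -0.1267  0.0677] 0.0031
tabhole L [ 0.4852 -0.1399  0.0898] 0.0038
railfoot z.062 [array([ 0.5482, -0.1289,  0.062 ]), array([ 0.5129, -0.1262,  0.062 ]), array([ 0.4859, -0.125 ,  0.062 ])]
railtop v1 [array([ 0.5453, -0.1285,  0.096 ]), array([ 0.5126, -0.126 ,  0.096 ]), array([ 0.4889, -0.1239,  0.096 ])] v2 [array([ 0.5385, -0.1284,  0.096 ]), array([ 0.5078, -0.1266,  0.096 ]), array([ 0.4855, -0.1252,  0.096 ])]
z.062 [array([ 0.5556, -0.09  ,  0.062 ]), array([ 0.4742, -0.0844,  0.062 ]), array([ 0.5491, -0.1022,  0.062 ]), array([ 0.4873, -0.0981,  0.062 ])]
z.062 [array([ 0.5554, -0.0927,  0.062 ]), array([ 0.4738, -0.0863,  0.062 ]), array([ 0.5466, -0.1024,  0.062 ]), array([ 0.4859, -0.0983,  0.062 ])]
v1 30 [220, 22
[... 336 characters left out ...]
84, 178, 176, 174, 174, 178, 153]
v1 110 [63, 64, 63, 63, 63, 63, 62, 57, 57, 223, 190, 184, 182, 181, 182, 180, 179, 178, 176, 145, 158, 165, 174, 194, 212, 205, 193, 182, 184, 186, 188, 181, 177, 176, 175, 177, 166, 119]
v2 35 [216, 216, 212, 204, 204, 216, 224, 190, 210, 196, 186, 180, 183, 183, 184, 180, 177, 176, 176, 174, 173, 176, 164, 136, 106, 87, 103, 140, 133, 135, 134]
v2 100 [68, 68, 68, 68, 66, 56, 121, 202, 211, 192, 182, 182, 184, 185, 185, 182, 177, 179, 177, 175, 176, 179, 149, 119, 92, 84, 150, 221, 212, 208, 205]
v2 165 [223, 222, 221, 222, 221, 220, 212, 200, 213, 197, 188, 185, 188, 190, 189, 186, 181, 180, 178, 177, 180, 172, 141, 115, 90, 108, 134, 129, 129, 128, 127]
```

Run:
```python
from h import *
from plant import env, status, grab_frame
o=status.observe();T=rot(o["tool_rot"])
for nme,rng,tcp in(("v1",range(300,500,12),(.4377,-.02,.1362)),("v2",range(290,480,12),(.43,-.1394,.1363))):
    f=load(nme);g=cv2.GaussianBlur(cv2.cvtColor(f["img"],cv2.COLOR_BGR2GRAY),(3,3),0).astype(int)
    for u in rng:
        c=g[160:200,u];d=np.abs(np.diff(c));v=160+int(d.argmax())+.5
        print(nme,u,v,int(d.max()),(T.T@(onz(f,u,v,.160)-tcp)).round(4)[:2],end=" | ")
    print()
f=load("v2");g=cv2.cvtColor(f["img"],cv2.COLOR_BGR2GRAY)
for v in range(170,206,4):print(v,g[v,225:300:2].tolist())
```

```text
v1 300 175.5 50 [0.0354 0.0242] | v1 312 175.5 57 [0.0355 0.0308] | v1 324 175.5 65 [0.0355 0.0376] | v1 336 175.5 65 [0.0356 0.0444] | v1 348 175.5 62 [0.0357 0.0514] | v1 360 175.5 50 [0.0357 0.0586] | v1 372 195.5 43 [0.024  0.0673] | v1 384 178.5 38 [0.0342 0.0739] | v1 396 178.5 39 [0.0343 0.0818] | v1 408 178.5 36 [0.0344 0.0901] | v1 420 164.5 49 [0.0431 0.0976] | v1 432 168.5 51 [0.0409 0.1069] | v1 444 168.5 46 [0.0412 0.1164] | v1 456 165.5 41 [0.0434 0.1261] | v1 468 191.5 5 [0.0264 0.1404] | v1 480 168.5 30 [0.0423 0.1486] | v1 492 181.5 6 [0.0336 0.1631] | 
v2 290 174.5 52 [0.036  0.0187] | v2 302 175.5 49 [0.0355 0.0253] | v2 314 175.5 52 [0.0355 0.0319] | v2 326 175.5 61 [0.0356 0.0387] | v2 338 175.5 59 [0.0356 0.0456] | v2 350 175.5 49 [0.0357 0.0526] | v2 362 177.5 36 [0.0347 0.06  ] | v2 374 195.5 45 [0.0241 0.0686] | v2 386 178.5 39 [0.0343 0.0752] | v2 398 178.5 39 [0.0344 0.0832] | v2 410 178.5 36 [0.0345 0.0916] | v2 422 179.5 38 [0.034  0.1004] | v2 434 179.5 37 [0.0342 0.1096] | v2 446 179.5 48 [0.0344 0.1193] | v2 458 169.5 14 [0.0411 0.1284] | v2 470 197.5 
[... 958 characters left out ...]
]
190 [220, 223, 220, 214, 212, 189, 188, 189, 187, 52, 63, 62, 61, 60, 59, 58, 59, 56, 58, 57, 55, 55, 55, 55, 55, 54, 54, 56, 112, 110, 110, 110, 109, 110, 110, 111, 110, 111]
194 [222, 214, 207, 220, 211, 190, 189, 191, 145, 63, 63, 62, 61, 59, 59, 58, 57, 56, 56, 55, 55, 54, 55, 54, 54, 53, 53, 50, 98, 110, 110, 109, 109, 110, 110, 111, 110, 110]
198 [226, 224, 223, 220, 210, 190, 188, 193, 51, 63, 62, 60, 60, 59, 58, 57, 57, 56, 55, 53, 54, 54, 53, 52, 52, 52, 52, 52, 61, 110, 108, 108, 108, 108, 108, 109, 110, 111]
202 [220, 221, 223, 221, 207, 194, 193, 150, 63, 67, 65, 63, 62, 62, 60, 60, 59, 59, 58, 57, 58, 57, 56, 56, 56, 55, 53, 52, 46, 101, 108, 107, 107, 107, 108, 109, 110, 109]
```

The measurements agree. The slot mouth is at about (0.513, −0.127, 0.062) with yaw −93.5°. The held insert is aligned with the tool to within 1 mm, with its shoulder 13 mm ahead of the TCP. I'll go to the pre-entry pose and feel for the ledge.

```bash
python3 shift.py '[[[0.02, -0.035, 0], [0, 0, 0]], [[0.04, -0.075, 0], [0, 0, 0]], [[0.06, -0.115, 0], [0, 0, 0]], [[0.08, -0.155, 0], [0, 0, 0]], [[0.0815, -0.155, 0.02], [0, 0, 0]]]' | grep -E "tcp"
python3 shift.py '[[[0, 0, 0.03], [0, 0, 0]], [[0, 0, 0.057], [0, 0, 0]], [[0, 0, 0.057], [0, 0, 0]], [[0, 0, 0.057], [0, 0, 0]]]'
python3 - <<'E'
from plant import env, status, grab_frame
from h import *
o=status.observe();print(o["tcp_pos"],rot(o["tool_rot"]).T@(np.array([.5208,.0101,.0464])-o["tcp_pos"]),rot(o["tool_rot"])[:,1:].round(4).tolist())
E
```

```text
tcp_pos: [0.5268, 0.0177, 0.1185]
time: 12.7
tcp_pos: [0.5207, 0.009, 0.0595]
tool_rot: [-3.14, 0.098, 0.001]
force: [0.5, -0.4, -0.5]
width: 0.0233
grip_force: 39.8
[0.5206516  0.00903408 0.05945185] [ 9.20846952e-05 -1.07212107e-03  1.30518602e-02] [[-0.0621, -0.0008], [-0.9981, 0.0001], [-0.0001, -1.0]]
```

```bash
python3 shift.py '[[[0, 0, 0.005], [0, 0, 0]], [[0, 0, 0.01], [0, 0, 0]], [[0, 0, 0.0125], [0, 0, 0]], [[0, 0, 0.0125], [0, 0, 0]]]'| grep -E "tcp|^force"
python3 shift.py '[[[0, 0, 0.001], [0, 0, 0]], [[0, 0, 0.001], [0, 0, 0]]]'| grep -E "tcp|^force"
python3 shift.py '[[[0, 0, 0.001], [0, 0, 0]], [[0, 0, 0.001], [0, 0, 0]]]'| grep -E "tcp|^force"
python3 -c "
from plant import env, status, grab_frame
o=status.observe();print(o['force'],o['moment'],o['tool_rot'])"
```

```text
tcp_pos: [0.5208, 0.0083, 0.0469]
force: [0.2, -0.3, -1.5]
tcp_pos: [0.5209, 0.0084, 0.0459]
force: [1.1, 0.1, -1.2]
tcp_pos: [0.5208, 0.0084, 0.0448]
force: [0.7, 0.5, -0.7]
[ 0.66563437  0.52988249 -0.72091629] [-0.02726604 -0.03293889 -0.00594841] [-3.14000898e+00  9.93201619e-02  9.00652184e-05]
```

```bash
python3 shift.py '[[[0, 0, 0.001], [0, 0, 0]], [[0, 0, 0.001], [0, 0, 0]]]'| grep -E "tcp|^force"
python3 shift.py '[[[0, 0, 0.001], [0, 0, 0]], [[0, 0, 0.001], [0, 0, 0]]]'| grep -E "tcp|^force"
python3 -c "
from plant import env, status, grab_frame
o=status.observe();print(o['force'],o['moment'],o['tool_rot'])"
```

```text
tcp_pos: [0.5207, 0.0084, 0.0437]
force: [-0.5, -0.2, -1.5]
tcp_pos: [0.5208, 0.0084, 0.0427]
force: [-0.7, -0.1, -1.2]
[-0.67849652 -0.09019795 -1.24013839] [0.07784352 0.0159897  0.01924405] [ 3.14000079e+00 -9.93267539e-02 -2.13950962e-04]
```

```bash
python3 shift.py '[[[0, 0, 0.001], [0, 0, 0]], [[0, 0, 0.001], [0, 0, 0]]]'| grep -E "tcp|^force"
python3 -c "
from plant import env, status, grab_frame
o=status.observe();print(o['force'],o['moment'])"
python3 shift.py '[[[0, 0, 0.001], [0, 0, 0]], [[0, 0, 0.001], [0, 0, 0]]]'| grep -E "tcp|^force"
python3 -c "
from plant import env, status, grab_frame
o=status.observe();print(o['force'],o['moment'])
from h import *;grab('wrist','u1');grab('scene','su1')"
```

```text
tcp_pos: [0.5209, 0.0085, 0.0418]
force: [0.5, 0.2, 1.0]
[0.48724711 0.16798683 1.00482297] [-0.02543923 -0.01962471 -0.04815888]
tcp_pos: [0.521, 0.0086, 0.041]
force: [0.0, 0.8, 3.0]
[0.04799032 0.83373015 3.02269352] [-0.12405142  0.13400893  0.02818928]
```

Ledge contact comes at TCP z≈0.042. I'll raise about 1.5 mm and slide in, watching the force.

```bash
python3 shift.py '[[[0, 0, -0.002], [0, 0, 0]], [[0, 0.008, -0.002], [0, 0, 0]], [[0, 0.018, -0.002], [0, 0, 0]], [[0, 0.028, -0.002], [0, 0, 0]], [[0, 0.028, -0.002], [0, 0, 0]]]'
python3 -c "
from plant import env, status, grab_frame
o=status.observe();print(o['force'],o['moment'])"
```

```text
time: 14.9
tcp_pos: [0.5186, -0.0226, 0.0427]
tool_rot: [3.138, -0.105, -0.001]
force: [0.3, -0.9, 0.5]
width: 0.0231
grip_force: 41.8
[ 0.26288156 -0.93139811  0.50742186] [-0.19974229  0.0008093  -0.02002769]
```

```bash
python3 shift.py '[[[0, 0.01, 0], [0, 0, 0]], [[0, 0.02, 0], [0, 0, 0]], [[0, 0.03, 0], [0, 0, 0]], [[0, 0.03, 0], [0, 0, 0]]]'|grep -E "tcp|force"
python3 shift.py '[[[0, 0.01, 0], [0, 0, 0]], [[0, 0.02, 0], [0, 0, 0]], [[0, 0.03, 0], [0, 0, 0]], [[0, 0.03, 0], [0, 0, 0]]]'|grep -E "tcp|force"
python3 -c "
from plant import env, status, grab_frame
o=status.observe();print(o['force'],o['moment'],o['tool_rot'])"
```

```text
tcp_pos: [0.5174, -0.0519, 0.0431]
force: [-0.4, -0.9, 2.4]
grip_force: 40.9
tcp_pos: [0.5168, -0.0795, 0.0438]
force: [0.5, 0.9, 8.2]
grip_force: 42.2
[0.50357203 0.91712549 8.16721805] [ 0.17678578 -0.0505847  -0.00164654] [-3.13924907  0.09952215 -0.00490222]
```

```bash
python3 shift.py '[[[0, 0, -0.001], [0, 0, 0]], [[0, 0, -0.001], [0, 0, 0]]]'|grep -E "tcp|^force"
python3 -c "
from plant import env, status, grab_frame
o=status.observe();print(o['force'],o['moment'],o['tool_rot'])"
python3 shift.py '[[[0, 0, -0.001], [0, 0, 0]], [[0, 0, -0.001], [0, 0, 0]]]'|grep -E "tcp|^force"
python3 -c "
from plant import env, status, grab_frame
o=status.observe();print(o['force'],o['moment'],o['tool_rot'])"
```

```text
tcp_pos: [0.5151, -0.0799, 0.0439]
force: [0.2, -0.4, 2.9]
[ 0.20412689 -0.4108868   2.92210507] [-0.08288687  0.02216702 -0.03357076] [ 3.13968463e+00 -9.96301886e-02 -1.38728459e-04]
tcp_pos: [0.5147, -0.0796, 0.0445]
force: [0.7, -0.3, -1.2]
[ 0.66790131 -0.2917428  -1.22024369] [ 0.05710201 -0.0051749   0.07262771] [ 3.13991407e+00 -9.94011749e-02 -1.79235650e-03]
```

```bash
python3 shift.py '[[[0.0005, 0.005, 0], [0, 0, 0]], [[0.0005, 0.01, 0], [0, 0, 0]], [[0.0005, 0.012, 0], [0, 0, 0]], [[0.0005, 0.012, 0], [0, 0, 0]]]'|grep -E "tcp|^force"
python3 -c "
from plant import env, status, grab_frame
o=status.observe();print(o['force'],o['moment'],o['tool_rot'])"
```

```text
tcp_pos: [0.5148, -0.0922, 0.0447]
force: [1.2, -0.1, -1.8]
[ 1.24454522 -0.05086529 -1.82052529] [ 0.05739727 -0.02318457 -0.061653  ] [ 3.13968772e+00 -1.01101184e-01 -4.57579329e-04]
```

```bash
python3 shift.py '[[[0, 0, 0.001], [0, 0, 0]], [[0, 0, 0.0015], [0, 0, 0]], [[0, 0, 0.0015], [0, 0, 0]]]'|grep -E "tcp|^force"
python3 shift.py '[[[0, 0, 0], [0, 0, 0]], [[0, 0, 0], [0, 0, 0]], [[0, 0, 0], [0, 0, 0]], [[0, 0, 0], [0, 0, 0]]]' 0.038 |grep -E "tcp|force|width"
python3 shift.py '[[[0, -0.0015, 0], [0, 0, 0]], [[0, -0.0015, -0.01], [0, 0, 0]], [[0, -0.0015, -0.025], [0, 0, 0]], [[0, -0.0015, -0.06], [0, 0, 0]], [[0, -0.0015, -0.08], [0, 0, 0]]]' |grep -E "tcp|force|width"
python3 -c "
from h import *
grab('wrist','r1')"
```

```text
tcp_pos: [0.515, -0.0917, 0.0441]
force: [-1.9, -0.4, 6.9]
tcp_pos: [0.515, -0.0913, 0.0433]
force: [-0.3, -0.1, -0.4]
width: 0.0381
grip_force: 0.0
tcp_pos: [0.516, -0.0898, 0.1258]
force: [0.2, 0.6, -1.0]
width: 0.038
grip_force: 0.0
```

```bash
python3 shift.py '[[[0, -0.02, 0], [0, 0, 0]], [[0, -0.044, 0], [0, 0, 0]], [[0, -0.044, 0.03], [0, 0, 0]], [[0, -0.044, 0.03], [0, 0, 0]]]' 0.0 |grep -E "tcp|force|width"
python3 shift.py '[[[0, 0, 0.03], [0, 0, 0]], [[0, 0, 0.057], [0, 0, 0]], [[0, 0, 0.057], [0, 0, 0]]]' |grep -E "tcp|force|width"
python3 shift.py '[[[0, 0.01, 0], [0, 0, 0]], [[0, 0.015, 0], [0, 0, 0]], [[0, 0.02, 0], [0, 0, 0]], [[0, 0.02, 0], [0, 0, 0]]]' |grep -E "tcp|force|width"
```

```text
tcp_pos: [0.5155, -0.0452, 0.0915]
force: [-1.2, -0.0, 1.1]
width: 0.0003
grip_force: 0.0
tcp_pos: [0.5154, -0.0467, 0.0345]
force: [-0.5, -0.4, -0.6]
width: 0.0
grip_force: 0.0
tcp_pos: [0.5173, -0.0674, 0.0374]
force: [-0.4, 0.0, 0.9]
width: 0.0
grip_force: 0.0
```

```bash
python3 shift.py '[[[0, 0.004, 0], [0, 0, 0]], [[0, 0.008, 0], [0, 0, 0]], [[0, 0.008, 0], [0, 0, 0]]]' |grep -E "tcp|^force"
python3 shift.py '[[[0, 0.004, 0], [0, 0, 0]], [[0, 0.008, 0], [0, 0, 0]], [[0, 0.008, 0], [0, 0, 0]]]' |grep -E "tcp|^force"
```

```text
tcp_pos: [0.5161, -0.0747, 0.0365]
force: [-0.1, -0.4, -0.3]
tcp_pos: [0.5158, -0.0818, 0.0363]
force: [0.8, 3.4, 0.7]
```

```bash
python3 shift.py '[[[0, 0.003, 0], [0, 0, 0]], [[0, 0.006, 0], [0, 0, 0]], [[0, 0.006, 0], [0, 0, 0]]]' |grep -E "tcp|^force"
python3 shift.py '[[[0, 0.002, 0], [0, 0, 0]], [[0, 0.004, 0], [0, 0, 0]], [[0, 0.004, 0], [0, 0, 0]]]' |grep -E "tcp|^force"
```

```text
tcp_pos: [0.5156, -0.0858, 0.0364]
force: [0.0, 7.5, 2.4]
tcp_pos: [0.5155, -0.0873, 0.0365]
force: [-0.9, 11.8, 4.0]
```

```bash
python3 shift.py '[[[0, 0.003, 0], [0, 0, 0]], [[0, 0.006, 0], [0, 0, 0]], [[0, 0.006, 0], [0, 0, 0]]]' |grep -E "tcp|^force"
python3 shift.py '[[[0, 0.003, 0], [0, 0, 0]], [[0, 0.006, 0], [0, 0, 0]], [[0, 0.006, 0], [0, 0, 0]]]' |grep -E "tcp|^force"
```

```text
tcp_pos: [0.5155, -0.0874, 0.0368]
force: [-0.3, 23.4, 5.9]
tcp_pos: [0.5155, -0.0876, 0.037]
force: [-1.4, 34.3, 10.4]
```

It hit a hard stop (34 N with no further travel), which fits the shoulder being on the rail. I'll back off and verify.

```bash
python3 shift.py '[[[0, -0.01, 0], [0, 0, 0]], [[0, -0.02, 0], [0, 0, 0]], [[0, -0.03, 0], [0, 0, 0]], [[0, -0.045, 0], [0, 0, 0]], [[0, -0.06, 0], [0, 0, 0]]]' |grep -E "tcp|^force"
python3 shift.py '[[[0, -0.01, -0.04], [0, 0, 0]], [[-0.03, -0.01, -0.08], [0, 0, 0]], [[-0.06, -0.01, -0.1], [0, 0, 0]], [[-0.075, -0.01, -0.1], [0, 0, 0]], [[-0.075, -0.01, -0.1], [0, 0, 0]]]' |grep -E "tcp|^force"
python3 shift.py '[[[0, 0.04, 0], [0, 0, 0]], [[0, 0.04, 0], [0, 0, 0]], [[0, 0.04, 0], [0, 0, 0]]]' |grep -E "time|tcp|^force"
python3 - <<'E'
from h import *
f=grab("wrist","z1")
for p in((.513,-.1267,.104),(.513,-.1267,.096),(.5142,-.1067,.104),(.545,-.129,.104),(.48,-.125,.104)):print(proj(f,p).round(0),end="")
print();u0=int(proj(f,(.513,-.1267,.096))[0])-60
g=cv2.cvtColor(f["img"],cv2.COLOR_BGR2GRAY);ch=" .:-=+*#%@"
for v in range(40,190,3): print("%3d "%v+"".join(ch[min(9,int(x)//26)] for x in g[v,u0:u0+90]))
print(u0)
E
```

```text
tcp_pos: [0.5177, -0.0453, 0.0361]
force: [-0.5, -0.6, -0.3]
tcp_pos: [0.4416, -0.0307, 0.1369]
force: [0.4, -0.3, -0.1]
time: 21.95
tcp_pos: [0.4418, -0.0708, 0.1358]
force: [0.3, -1.5, -0.1]
[327. 105.][324. 105.][299. 104.][327.  61.][326. 150.]
 40 ##############################################***++++++++*++*#********+++++=-=============
 43 ############################***########***#######++++++++*++*#*******++++++=--============
 46 ##################%%%#########***################++++++++*++*#********++++++--============
 49 #######**++**####%=::::::..=******###############++++++++*++*#********++++*+--============
 52 #########****###%+.:::::::::::::::.:-=+*%%#######++++++++*++*#********++++++--============
 55 ###################%%#*-:...:::::::::::::::...-+*-=:+++++*++*#********++++++--============
 58 ######*:::::::::::::::::::::::::::::::::::::::::::::.-++++++*#********++++*+--============
 61 *#####*-:-------:::::::::::::::::::::::::::::::::::.-=++++++*#********++++*+--============
 64 *#####*-:-------::::::::::::::::::::::::::::::::::::::::::.:-:--===++*++++++--=========
[... 3202 characters left out ...]
#**********+*+-================
169 ##############################################*++++++++++*##***********+=-================
172 ##############################################*++++++++++*##***********+=-================
175 %%%%####################################****##*++++++++++*#************+=-================
178 ##############################################++++++++*+*##************+=-================
181 ##############################################++++++++*+*##************+-=================
184 ##############################################=+++++++*+*##************=-=================
187 ##############################**#############*++++++++++*##***********+=-=================
264
```

The final view puts the handle's top inner edge at u≈325 (home predicts 327 less the fillet). Its outer edge is at 298 (predicted 299) and its ends at rows 63 and 148, centred and parallel to the rail. That is home within about 1 mm, and the robot is clear.

```bash
python3 -c "
from plant import env, status, grab_frame
print(env.sign_off())"
```

```text
the job is handed in; nothing more can be done
None
```

I handed the job in with the comb insert unclipped and pushed home against the slicer's rail (within about 1 mm by the last camera measurement), and the plain insert left clipped in the holder; the sign-off returned no verdict.

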